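# Slide a levelling foot into the empty storage bay

### The job

Push the loose levelling foot, the one standing on its own in front of the timber stand, across the bench into the stand's empty bay until it is right up against the back batten. Slide it standing upright by pushing only on its round steel base with the fingers: do not take hold of or push its threaded spindle, do not lift it or let it tip, and leave the other two feet, the big bolt and the carton where they are.

Things in the scene. Friction and masses are not known exactly. Their poses are not given: they have to be found in the camera images.
- foot: the loose machine levelling foot to push: a steel disc base, diameter 54 mm, with a straight rim from 0 to 18 mm height and a low cone to 25 mm, carrying an upright spindle up to 175 mm height; 0.4 to 0.7 kg, ordinary friction, tips if pushed high. Starts on its own on the robot's side of the stand, on the bench. Origin: centre of its underside; z up along the spindle
- foot_spindle: the loose foot's threaded spindle, 16 mm in diameter, with a hex nut (28 mm across corners, 27 to 40 mm above the bench), fixed to the base; not to be pushed or held. Origin as that of the foot: centre of the base's underside; z runs up the spindle
- stand: low timber stand fixed on the bench: a row of three bays, open to the front and top, the bench is their floor. Battens 12 mm thick, 22 mm high; each bay 72 mm wide, 62 mm deep, centres 84 mm apart. Origin: on the bench in the middle bay, 27 mm before the back batten (where a foot against the back stands). x points from the open front (x = -35 mm) to the back, y along the row
- empty_bay: the empty bay, any one of the three: a flat round mark, 48 mm in diameter and without thickness to speak of, on the bench in that bay. Origin: where the foot's origin is when it touches the back batten in the middle of the bay's width; axes parallel to the stand's
- stock_a: a foot like the loose one, standing in another bay of the stand; leave it. Origin: centre of its underside
- stock_b: a second such foot in the remaining bay; leave it. Origin: centre of its underside
- bolt: bystander: a big hex bolt standing on its head on the left of the bench, 130 mm high, head 42 mm across corners, shank 24 mm. Origin: centre of its underside
- carton: bystander: open cardboard carton of small bolts on the right of the bench, 160 x 140 mm and 80 mm high. Origin: centre of its underside
There are look-alikes about, which are no part of the job. Leave any blue, green or red look-alike of the foot alone.

How it is judged:
By the outcome, as a careful person would: the job done as asked, in the order asked, and still so for the second after the job is handed in, with the robot touching nothing.
It also fails if it takes over 54 s, if anything falls off the work surface, if the arm or the gripper's body presses on something with over 40 N, if the wrist force passes 120 N, or if a joint passes its speed limit or range.

### The arm

A 6-joint arm with a two-finger parallel gripper is mounted at the origin on the work surface. World frame = base frame: x ahead of the robot, y to its left, z up, the work surface at z = 0. Lengths are in m, angles in rad, forces in N, time in s.
With the tool pointing down it reaches from about 0.35 to 0.975 m from the base axis. Payload 4.9 kg.
Tool frame: the origin (TCP) lies at the very end of the fingers, on their centre line; the grasp point (between the pads) lies manip.grip_point_offset behind it (manip.grip_point_offset is the distance from the TCP to the grasp point, in m); z points along the fingers, y is the direction in which the jaws open and shut (so a half turn about z gives the same grasp; the last joint's range is limited). The gripper opens to 85 mm and grips with 20 to 120 N. Pads are 22 mm wide; open, the fingers measure 114 mm over their backs; the gripper's body (76 mm by 85 mm) begins 54 mm behind the grasp point. The pads swing forward as they close: fully open they stand 13 mm farther back than shut.
Start: joints at [-1.257, 0.053, 1.613, -0, 1.476, -0.119], TCP at [0.262, -0.567, 0.231] pointing down, gripper open.
Joint ranges: [-3.01, 3.01], [-1.01, 2.22], [0.06, 2.58], [-1.02, 4.17], [0.09, 2.62], [-3.14, 3.14]. Speed limits (rad/s): [2.57, 2.57, 3.14, 3.14, 3.14, 3.14].

### API

Orientations are given as a unit quaternion [w, x, y, z].
In Python, from plant import status, grab_frame, camera_params, ticket, boxes_of, outline_of, manip gives the robot as it stands. The module is installed in compiled form; this text tells all that it offers.
- The arm moves only by the tool play_rows, never from a script. Its argument "deltas" is a list of rows, each a list of 2 entries, a list of its own where there are three numbers: the shift along the world's x, y, z in m, then the turn about the world's z in rad. A call has 1 to 5 rows; each row is the pose to reach, as a shift and turn from the pose commanded when the call began; what a row does not reach only later rows make up. A row lasts 1/8 s, in which the tool goes at most 62.5 mm and 10.7 degrees, less where a joint would pass 70% of its speed; a pose out of reach is approached as far as the arm can. A call with a gripper value outside its range is refused whole. "grip" is the opening, from -1 (shut) to 1 (fully open), set as the call begins (left out, the last holds). The fingers move at their own pace and stop on an object; the grip force is fixed at half the most. Time passes only in rows, so rows that repeat a pose let the fingers close. It gives the time, the measured TCP pose, the force and the opening at its end, in the units of the state.
- status.state(): the state, without advancing time (a new reading comes with each control period).
- grab_frame(name): name is "side" or "top"; returns (picture, depth): 420x560x3 uint8, blue, green, red; 420x560 float32, m along the optical axis (not along the pixel's ray), 0 where there is no reading.
- camera_params(name): a dict with "mtx" (3x3 intrinsics, pixels), "distortion" ([k1, k2, p1, p2, k3] as OpenCV has them; the pictures are not rectified), "world_from_camera" (4x4, takes a point from camera to world coordinates). Camera axes: x right, y up, looking along -z (the intrinsics and any distortion apply to the point x, -y, -z); pixel columns grow to the right and rows downward; lengths in m; the calibration is good to about 2 mm. A picture is of the moment at which its call begins. camera_params takes no time and is no camera call.
- ticket.job_done(): hands the job in, once; it reports no verdict.
Trained networks look in the newest picture that a camera, given by its name, has taken for a name from the list of things; names that differ only in an ending like _2 or _b are one class to them, and where a whole thing is asked for, a point or a joint stands for the part that bears it (a point fixed in the world has none). Each returns a list of dicts, best first, with "confidence" (0 to 1); they miss things now and then, are a little off and sometimes report something else, mostly with a low value. They report only what shows in the picture. A call takes as long as a camera call. They do not tell look-alikes from the thing itself.
- boxes_of(camera, name): "box" ([left, top, right, bottom] in pixels, round what is visible of it).
- outline_of(camera, name): "region" (420x560 bool, what is visible of it) and "box" ([left, top, right, bottom] in pixels, round what is visible of it).
The state is a dict: "time": time; "joint_pos": joint angles; "joint_vel": joint speeds; "joint_efforts": joint torques, N m; "tool_pos": TCP position; "tool_rot": TCP orientation; "contact_force": force on the tool from outside, world axes, zero at the start; "ft_torque": the same for the moment, N m; "gripper_width": opening from 0.0 (shut) to 1.0 (fully open).
Only numpy, scipy, OpenCV 4.12 (cv2) and the standard library are available. Lean on these libraries where they do the work, as an engineer would, in place of code of your own. Each camera call takes 0.05 s, during which the arm holds its last target.

## Working session

There is one attempt and no reset: what is moved stays moved. The work goes in short steps, Python scripts to look and compute and a tool call to move; the robot and the scene stay as the last step left them, time stands still between calls to the robot, and variables do not carry over. Pictures are saved under pics/ and viewed, and the job is handed in when it is done.

Besides the shell and the picture viewer there is one more tool, called after "Emit:" as a command line: name --argument value ..., lists and objects as JSON in quotes. play_rows: Moves the arm, as the interface text tells. Its arguments: {"type":"object","properties":{"deltas":{"type":"array"},"grip":{"type":"number"}},"required":["deltas"]}

```bash
mkdir -p pics; python3 - <<'E'
from plant import *
import cv2
for n in ("side","top"):
    p,d=grab_frame(n); cv2.imwrite(f"pics/{n}0.png",p)
    c=camera_params(n); print(n,c["mtx"].tolist(),c["distortion"],c["world_from_camera"])
    for t in ("foot","stand","empty_bay","bolt","carton"):
        print(t,[(r["box"],round(r["confidence"],2)) for r in boxes_of(n,t)])
s=status.state();print({k:s[k] for k in("time","tool_pos","tool_rot","contact_force","gripper_width")}, manip.grip_point_offset)
E
```

```text
side [[524.0739199263688, 0.0, 277.36500223948707], [0.0, 524.0739199263688, 204.91524409002747], [0.0, 0.0, 1.0]] [-0.12649919  0.          0.          0.          0.        ] [[-0.90549362  0.28889244 -0.31084155  0.12035067]
 [-0.42415203 -0.59321003  0.68424916  0.94227006]
 [ 0.01328008  0.75142732  0.65968221  0.97269427]
 [ 0.          0.          0.          1.        ]]
foot [([274.5, 183.6, 294.1, 246.0], 0.93), ([283.4, 222.9, 308.9, 283.6], 0.76), ([234.5, 213.0, 255.2, 272.3], 0.74), ([322.7, 191.6, 341.9, 253.2], 0.64)]
stand [([201.5, 183.5, 285.5, 250.1], 0.71)]
empty_bay [([263.7, 195.9, 279.3, 207.8], 0.7)]
bolt [([250.7, 293.8, 269.0, 338.2], 0.75), ([214.4, 179.9, 237.8, 238.6], 0.52)]
carton [([306.8, 113.1, 371.0, 173.3], 0.86)]
top [[421.6606215344464, 0.0, 282.4999381065979], [0.0, 421.6606215344464, 207.29747014307793], [0.0, 0.0, 1.0]] [-0.01319691  0.          0.          0.          0.        ] [[-0.02675733  0.98793336 -0.1525507   0.37214685]
 [-0.99935999 -0.03006085 -0.01938964 -0.01982663]
 [-0.02374147  0.15193425  0.98810542  1.04584745]
 [ 0.          0.          0.          1.        ]]
foot [([197.0, 185.0, 222.2, 215.6], 0.95), ([266.9, 255.5, 290.8, 277.9], 0.94), ([205.3, 243.3, 231.7, 264.5], 0.86), ([255.2, 205.8, 275.2, 230.0], 0.74)]
stand [([223.5, 142.8, 333.6, 196.0], 0.93), ([119.4, 246.1, 152.2, 261.6], 0.68)]
empty_bay [([303.4, 169.9, 324.1, 186.8], 0.68)]
bolt [([122.8, 246.0, 154.9, 262.0], 0.82)]
carton [([122.8, 244.8, 155.3, 263.2], 0.65), ([398.5, 168.6, 483.8, 249.7], 0.59)]
{'time': 0.6, 'tool_pos': array([ 0.26213322, -0.56736644,  0.2313339 ]), 'tool_rot': array([2.24674413e-05, 9.76677293e-01, 2.14712517e-01, 7.96276033e-06]), 'contact_force': array([ 0.00607622, -0.19453122,  1.21391337]), 'gripper_width': 0.9990818305716762} 0.0187
```

View pics/side0.png

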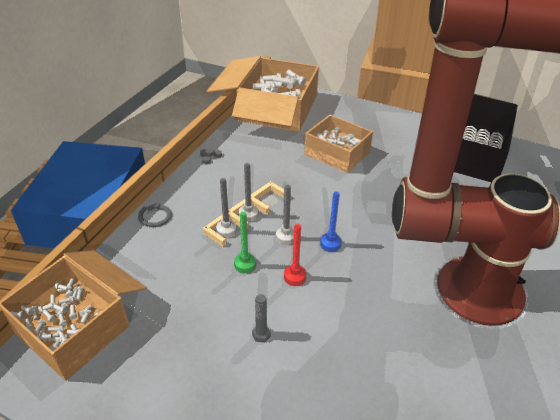

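View pics/top0.png

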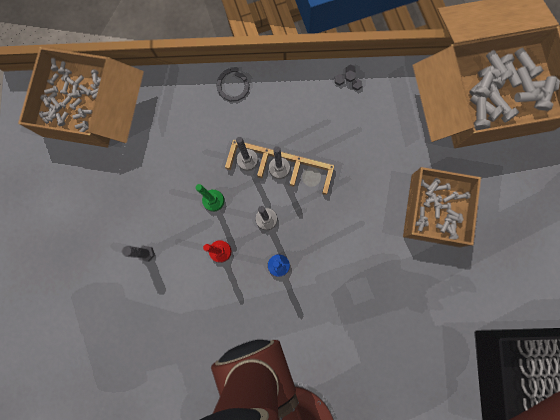

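```bash
python3 - <<'E'
import cv2
a=cv2.imread("pics/top0.png")[130:290,180:350]; cv2.imwrite("pics/topz.png",cv2.resize(a,None,fx=3.6,fy=3.6,interpolation=cv2.INTER_CUBIC))
a=cv2.imread("pics/side0.png")[170:300,190:350]; cv2.imwrite("pics/sidez.png",cv2.resize(a,None,fx=4.5,fy=4.5,interpolation=cv2.INTER_CUBIC))
E
```

```text
(no output)
```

View pics/topz.png

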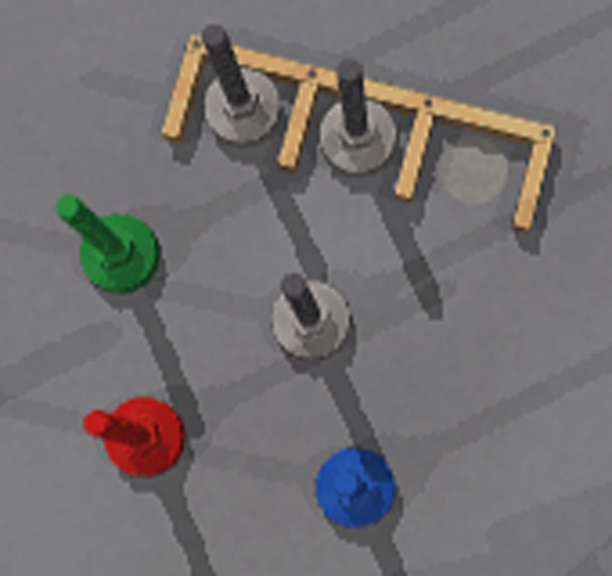

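View pics/sidez.png

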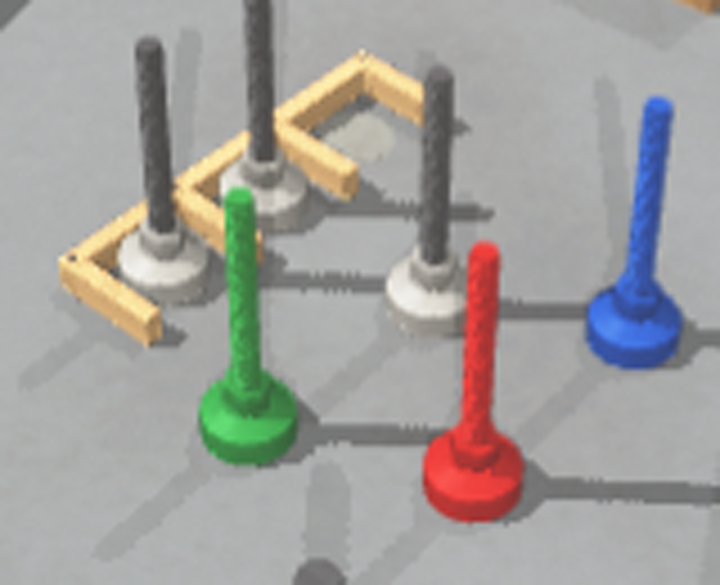

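```bash
cat >h.py <<'E'
import numpy as np,cv2
from plant import *
def proj(n,P):
    c=camera_params(n);T=np.linalg.inv(c["world_from_camera"]);F=np.diag([1,-1,-1.])
    R=F@T[:3,:3];t=F@T[:3,3]
    return cv2.projectPoints(np.array(P,float).reshape(-1,1,3),cv2.Rodrigues(R)[0],t,c["mtx"],c["distortion"])[0][:,0]
def ray(n,uv,z):
    c=camera_params(n);W=c["world_from_camera"]
    u=cv2.undistortPoints(np.array(uv,float).reshape(-1,1,2),c["mtx"],c["distortion"])[:,0]
    d=np.c_[u[:,0],-u[:,1],-np.ones(len(u))]@W[:3,:3].T
    return W[:3,3]+d*((z-W[2,3])/d[:,2])[:,None]
def circ(x,y,z,r,N=40):
    a=np.linspace(0,2*np.pi,N);return np.c_[x+r*np.cos(a),y+r*np.sin(a),0*a+z]
def draw(n,img,polys,box,s,fn):
    x0,y0,x1,y1=box
    a=cv2.resize(img[y0:y1,x0:x1],None,fx=s,fy=s,interpolation=cv2.INTER_CUBIC)
    for P,col in polys:
        q=((proj(n,P)+.5-[x0,y0])*s-.5)
        cv2.polylines(a,[np.round(q*8).astype(int)],False,col,1,cv2.LINE_AA,3)
    cv2.imwrite(fn,a)
def standpoly(x,y,yaw):
    R=np.array([[np.cos(yaw),-np.sin(yaw)],[np.sin(yaw),np.cos(yaw)]])
    o=[]
    def rect(a,b,c,d):
        p=np.array([[a,c],[b,c],[b,d],[a,d],[a,c]])@R.T+[x,y]
        o.append((np.c_[p,np.full(5,.022)],(0,0,255)))
    rect(.027,.039,-.132,.132)
    for k in(-126,-42,42,126): rect(-.035,.027,k/1000-.006,k/1000+.006)
    return o
E
python3 - <<'E'
from h import *
z=lambda p:np.array(p)/3.6+[180,130]-.36
S=ray("top",z([(195,42),(312,74),(428,103),(546,133)]),.022);print(S,np.linalg.norm(np.diff(S,axis=0),axis=1))
print("mark",ray("top",z([(473,168)]),0))
d=S[0]-S[3];yaw=np.arctan2(d[1],d[0])-np.pi/2;print("yaw",yaw)
ex=np.array([np.cos(yaw),np.sin(yaw)]);ey=np.array([-ex[1],ex[0]])
o=S[:,:2].mean(0)-.033*ex;print("stand",o,"bay",o-.084*ey)
for n,b in(("top",[197,185,222.2,215.6]),):pass
# feet: depth-free guess; base rim centre
f=ray("top",z([(311,320)]),.015)[0];print("foot",f)
feet={'blue':z((356,488)),'red':z((144,437)),'green':z((120,252)),'a':z((241,105)),'b':z((358,135))}
F={k:ray("top",[v],.015)[0] for k,v in feet.items()};print({k:v[:2].round(3) for k,v in F.items()})
F['foot']=f
pol=standpoly(*o,yaw)+[(circ(*(o-.084*ey),0,.024),(255,0,0))]
for v in F.values(): pol+=[(circ(v[0],v[1],.018,.027),(0,255,255)),(circ(v[0],v[1],0,.027),(0,255,0)),(circ(v[0],v[1],.175,.008),(255,255,0))]
draw("top",cv2.imread("pics/top0.png"),pol,(180,130,350,290),4.4,"pics/o1.png")
draw("side",cv2.imread("pics/side0.png"),pol,(190,170,350,300),4.5,"pics/o2.png")
for n in("bolt","carton"): 
    b=boxes_of("top",n); print(n,b[0]["box"] if b else 0)
print("bolt",ray("top",[(148,254)],0),"carton",ray("top",[(408,238),(466,246),(477,172)],.08))
E
```

```text
[[ 0.70257837  0.11874838  0.022     ]
 [ 0.67656526  0.03706014  0.022     ]
 [ 0.65302328 -0.04312643  0.022     ]
 [ 0.6289742  -0.12389496  0.022     ]] [0.0857301  0.08357099 0.08427286]
mark [[ 0.61086925 -0.07374036  0.        ]]
yaw -0.29452098542199323
stand [0.63370622 0.00677607] bay [ 0.60932257 -0.073607  ]
foot [0.50451506 0.04176978 0.015     ]
{'blue': array([0.39 , 0.014]), 'red': array([0.428, 0.157]), 'green': array([0.556, 0.173]), 'a': array([0.658, 0.088]), 'b': array([0.634, 0.006])}
bolt [122.8, 246.0, 154.9, 262.0]
carton [122.8, 244.8, 155.3, 263.2]
bolt [[0.42616141 0.33877232 0.        ]] carton [[ 0.44178597 -0.28496476  0.08      ]
 [ 0.41980612 -0.41467058  0.08      ]
 [ 0.59062757 -0.45603399  0.08      ]]
```

View pics/o1.png

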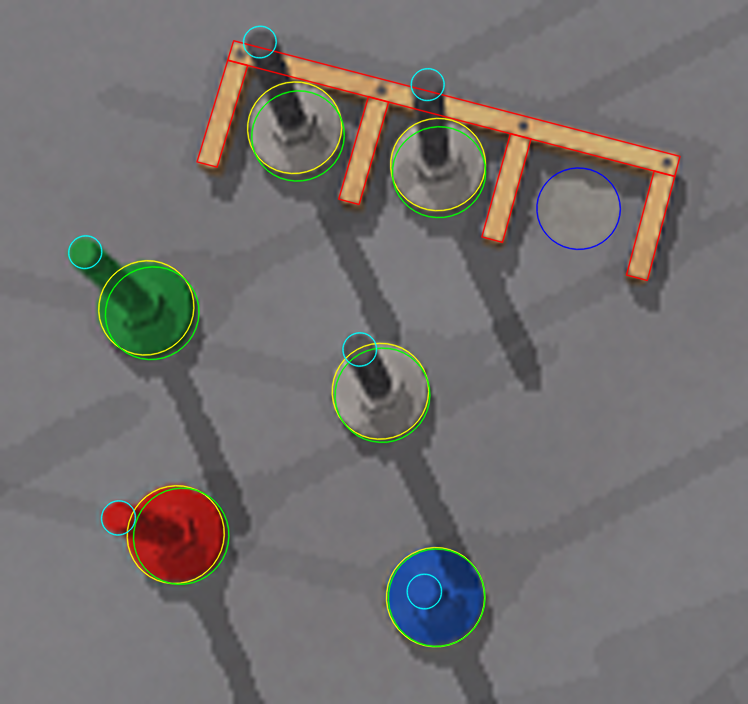

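View pics/o2.png

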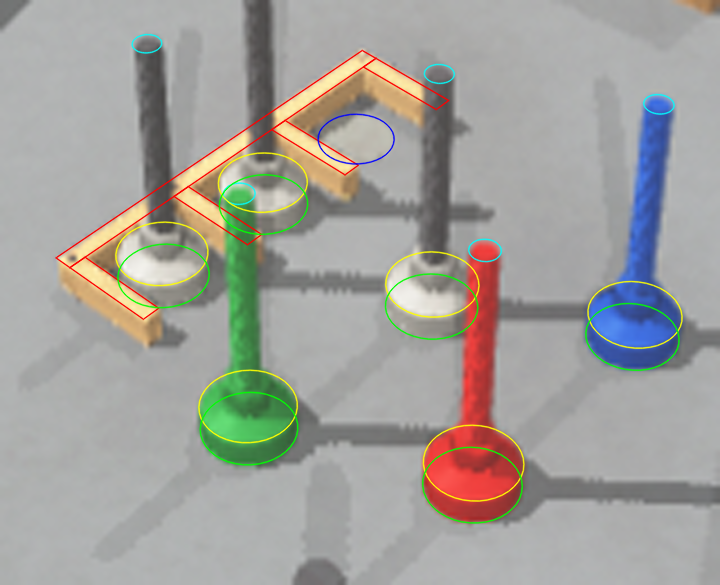

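Emit:
play_rows --deltas '[[[0.018,0.055,0],0],[[0.036,0.11,0],-0.05],[[0.054,0.165,0],-0.1],[[0.072,0.22,0],-0.15],[[0.09,0.27,0],-0.215]]' --grip 0

```text
time: 1.32
tool_pos: [0.3524, -0.2956, 0.2315]
tool_rot: [0.0, 0.994, 0.108, 0.0]
contact_force: [0.1, -0.6, 0.1]
gripper_width: 0.496
```

Emit:
play_rows --deltas '[[[0.018,0.055,0],0],[[0.036,0.11,0],0],[[0.054,0.165,0],0],[[0.072,0.22,0],0],[[0.09,0.27,0],0]]'

```text
time: 1.95
tool_pos: [0.4425, -0.0254, 0.2318]
tool_rot: [0.0, 0.994, 0.109, 0.001]
contact_force: [1.1, -1.0, -0.2]
gripper_width: 0.498
```

Emit:
play_rows --deltas '[[[0.016,0.05,0],0],[[0.032,0.1,0],0],[[0.047,0.138,0],0],[[0.047,0.138,0],0],[[0.047,0.138,0],0]]'

```text
time: 2.58
tool_pos: [0.4889, 0.1104, 0.2312]
tool_rot: [0.0, 0.994, 0.109, -0.0]
contact_force: [-0.2, 0.1, -0.1]
gripper_width: 0.497
```

Emit:
play_rows --deltas '[[[0,0,-0.05],0],[[0,0,-0.1],0],[[0,0,-0.15],0],[[0,0,-0.186],0],[[0,0,-0.186],0]]'

```text
time: 3.2
tool_pos: [0.486, 0.1094, 0.0422]
tool_rot: [-0.0, 0.994, 0.108, -0.004]
contact_force: [0.4, 0.8, -0.5]
gripper_width: 0.499
```

```bash
python3 - <<'E'
from h import *
for n,b,s in(("top",(180,130,350,290),4.4),("side",(190,130,370,300),3.5)):
    p,d=grab_frame(n);draw(n,p,[],b,s,f"pics/{n}1.png")
E
```

```text
(no output)
```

View pics/top1.png

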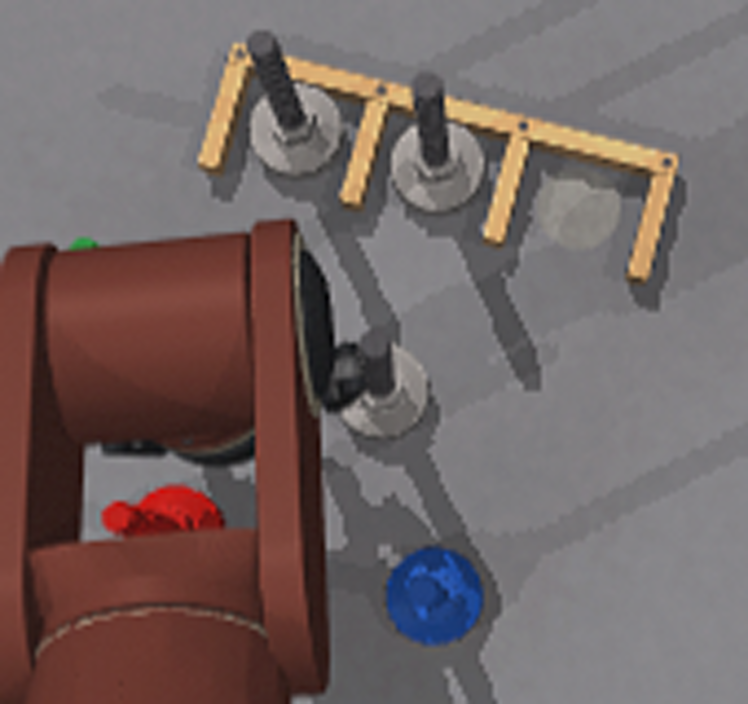

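View pics/side1.png

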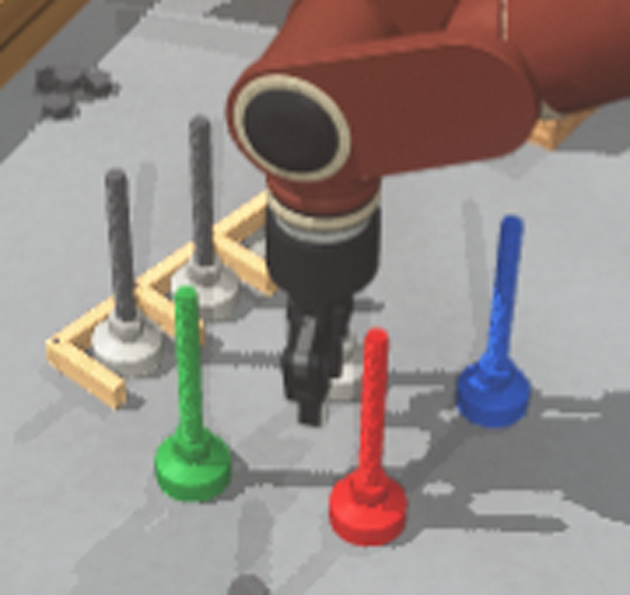

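```bash
python3 - <<'E'
from h import *
print(status.state()["tool_pos"])
p,d=grab_frame("top")
c=camera_params("top");W=c["world_from_camera"]
v,u=np.mgrid[195:240,245:285]
uv=np.c_[u.ravel(),v.ravel()].astype(float)
un=cv2.undistortPoints(uv.reshape(-1,1,2),c["mtx"],c["distortion"])[:,0]
D=d[195:240,245:285].ravel()
P=(np.c_[un[:,0],-un[:,1],-np.ones(len(un))]*D[:,None])@W[:3,:3].T+W[:3,3]
P=P[D>0]
uu=np.array([.216,-.976]);vv=np.array([.976,.216])
t=np.array([.489,.111])
a=(P[:,:2]-t)@uu;b=(P[:,:2]-t)@vv
g=p[195:240,245:285].reshape(-1,3)[D>0]
m=(P[:,2]>.03)&(P[:,2]<.22)
for i in np.where(m)[0]: print((a[i]*1e3).round(),(b[i]*1e3).round(),(P[i,2]*1e3).round(),g[i])
E
```

```text
[0.48960219 0.11001292 0.04631728]
79.0 8.0 179.0 [79 78 78]
81.0 9.0 174.0 [86 83 85]
74.0 9.0 170.0 [95 91 92]
76.0 7.0 175.0 [86 81 84]
79.0 6.0 177.0 [84 79 81]
81.0 6.0 177.0 [85 82 85]
83.0 5.0 177.0 [86 82 86]
84.0 6.0 170.0 [85 83 85]
63.0 12.0 151.0 [60 57 57]
65.0 12.0 148.0 [33 30 29]
67.0 12.0 150.0 [58 56 56]
69.0 12.0 146.0 [72 70 71]
74.0 5.0 178.0 [86 82 84]
76.0 5.0 176.0 [88 83 86]
78.0 5.0 175.0 [84 80 83]
80.0 4.0 175.0 [87 84 87]
82.0 3.0 180.0 [86 83 86]
84.0 4.0 172.0 [87 84 88]
60.0 11.0 148.0 [40 38 36]
62.0 11.0 150.0 [46 41 42]
64.0 10.0 150.0 [43 42 40]
66.0 10.0 150.0 [40 37 36]
68.0 9.0 147.0 [24 22 22]
71.0 5.0 172.0 [96 92 95]
73.0 4.0 173.0 [89 85 87]
75.0 3.0 175.0 [89 84 87]
78.0 2.0 178.0 [84 81 84]
79.0 2.0 175.0 [86 82 86]
82.0 1.0 177.0 [87 83 86]
84.0 1.0 176.0 [87 84 87]
85.0 1.0 172.0 [74 72 74]
60.0 9.0 151.0 [42 40 40]
62.0 8.0 153.0 [44 41 41]
64.0 7.0 154.0 [50 49 47]
66.0 8.0 149.0 [44 43 41]
68.0 7.0 147.0 [34 31 31]
71.0 2.0 174.0 [79 77 78]
73.0 2.0 174.0 [86 81 84]
75.0 1.0 178.0 [91 86 88]
77.0 1.0 176.0 [86 82 86]
79.0 -0.0 178.0 [
[... 4975 characters left out ...]
0 44.0 [165 167 173]
66.0 -6.0 41.0 [130 132 136]
68.0 -6.0 39.0 [91 91 95]
71.0 -7.0 41.0 [81 80 84]
73.0 -8.0 43.0 [84 84 87]
75.0 -8.0 41.0 [116 117 122]
78.0 -8.0 40.0 [111 112 117]
80.0 -9.0 40.0 [100 102 104]
44.0 -10.0 100.0 [88 84 84]
46.0 -11.0 107.0 [45 44 44]
48.0 -12.0 106.0 [50 48 48]
50.0 -12.0 103.0 [35 35 35]
52.0 -11.0 96.0 [106 107 112]
63.0 -7.0 39.0 [114 115 120]
66.0 -8.0 40.0 [166 167 174]
68.0 -9.0 42.0 [111 112 116]
70.0 -9.0 43.0 [112 112 117]
73.0 -10.0 41.0 [106 108 112]
75.0 -10.0 40.0 [104 107 111]
77.0 -11.0 41.0 [85 86 90]
79.0 -11.0 36.0 [89 91 94]
65.0 -10.0 40.0 [115 115 121]
67.0 -11.0 42.0 [91 92 95]
70.0 -11.0 38.0 [ 98 100 103]
72.0 -11.0 30.0 [77 78 80]
```

Emit:
play_rows --deltas '[[[0,0,0.05],0],[[0,0,0.1],0],[[0,0,0.15],0],[[0,0,0.195],0],[[0,0,0.195],0]]'

```text
time: 3.98
tool_pos: [0.4925, 0.1106, 0.2487]
tool_rot: [0.0, 0.994, 0.109, 0.007]
contact_force: [-0.1, -0.7, -0.2]
gripper_width: 0.504
```

Emit:
play_rows --deltas '[[[0,0,0],0],[[0,0,0],0],[[0,0,0],0]]' --grip 1

```text
time: 4.35
tool_pos: [0.4885, 0.1106, 0.2389]
tool_rot: [-0.0, 0.994, 0.109, -0.001]
contact_force: [0.4, 0.7, 0.2]
gripper_width: 0.997
```

```bash
python3 - <<'E'
from h import *
print(status.state()["tool_pos"],status.state()["time"])
b=(190,60,370,240)
p,d=grab_frame("side");draw("side",p,[],b,3.3,"pics/side2.png")
np.save("d2.npy",d)
E
```

```text
[0.48847842 0.11055176 0.23889959] 4.35
```

View pics/side2.png

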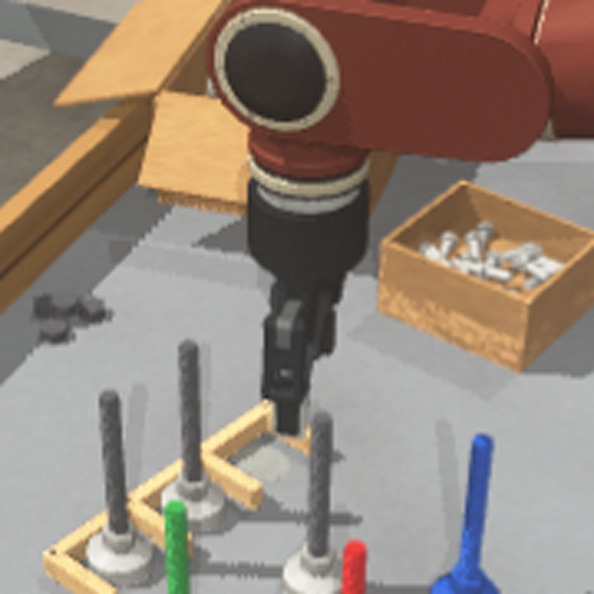

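```bash
python3 - <<'E'
from h import *
d=np.load("d2.npy");n="side"
c=camera_params(n);W=c["world_from_camera"]
v,u=np.mgrid[112:194,262:305]
un=cv2.undistortPoints(np.c_[u.ravel(),v.ravel()].astype(float).reshape(-1,1,2),c["mtx"],c["distortion"])[:,0]
D=d[112:194,262:305].ravel()
P=(np.c_[un[:,0],-un[:,1],-np.ones(len(un))]*D[:,None])@W[:3,:3].T+W[:3,3]
uu=np.array([.216,-.976]);vv=np.array([.976,.216]);t=np.array([.4885,.1105])
a=(P[:,:2]-t)@uu*1e3;b=(P[:,:2]-t)@vv*1e3;h=(P[:,2]-.239)*1e3
m=(D>0)&(np.abs(a)<100)&(np.abs(b)<60)&(h>-5)
for lo in range(0,190,8):
    k=m&(h>=lo)&(h<lo+8)
    if k.sum()>2: print(lo,k.sum(),"near finger a[%d..%d] b[%d..%d]"%(np.percentile(a[k],3),np.percentile(a[k],97),np.percentile(b[k],3),np.percentile(b[k],97)))
E
```

```text
8 5 near finger a[-49..45] b[-6..5]
16 27 near finger a[-54..45] b[-11..9]
24 39 near finger a[-58..45] b[-10..9]
32 44 near finger a[-57..45] b[-10..9]
40 28 near finger a[-58..45] b[-11..5]
48 8 near finger a[-56..48] b[-11..-6]
56 19 near finger a[-73..46] b[-13..11]
64 80 near finger a[-75..8] b[-12..11]
72 45 near finger a[-75..28] b[-16..10]
80 54 near finger a[-72..18] b[-17..10]
88 79 near finger a[-72..13] b[-18..11]
96 93 near finger a[-71..8] b[-19..17]
104 99 near finger a[-70..-11] b[-18..17]
112 119 near finger a[-70..-32] b[-11..10]
120 34 near finger a[-63..-29] b[-11..8]
128 102 near finger a[-40..-9] b[-36..30]
136 121 near finger a[-39..-6] b[-37..29]
144 120 near finger a[-39..-8] b[-36..31]
152 118 near finger a[-39..-7] b[-36..30]
160 136 near finger a[-39..-8] b[-36..30]
168 219 near finger a[-39..4] b[-35..33]
176 83 near finger a[-33..-10] b[-30..23]
184 81 near finger a[-38..-11] b[-33..28]
```

```bash
cat > plan.py <<'E'
import numpy as np
SP={'blue':(-235,20),'red':(-240,168),'green':(-122,220),'sa':(0,168),'sb':(0,84)}
bat=[]
for k in(-126,-42,42,126):
    k2=k+84
    bat+=[(x,k2+s) for x in np.arange(-35,30,4) for s in(-6,6)]+[(-35,k2+s) for s in(-3,0,3)]
bat=np.array(bat)
def rd(p,cx,cy,hx,hy):
    q=np.maximum(np.abs(np.atleast_2d(p)-[cx,cy])-[hx,hy],0);return np.hypot(q[:,0],q[:,1])
def clear(tx,ty,u,l,foot=None,B=42.5):
    # tool local: X along u, Y along v (left of u)
    u=np.array(u);v=np.array([-u[1],u[0]])
    L=lambda p:np.c_[(np.atleast_2d(p)-[tx,ty])@u,(np.atleast_2d(p)-[tx,ty])@v]
    sp=L(list(SP.values()))
    c=[]
    c.append((rd(sp,0,0,B,B)-8).min())
    c.append((rd(sp,0,0,13,76)-8).min())
    for s in(1,-1):
        c.append((rd(sp,0,s*50,11,7.5)-27).min())
        c.append(rd(L(bat),0,s*50,11,7.5).min())
    return min(c),int(np.argmin(c))
E
python3 - <<'E'
from plan import *
# leg: from A to Bp along u, side s (foot at local (38, s*53))
def leg(A,Bp,stand=8,step=6):
    A=np.array(A,float);Bp=np.array(Bp,float);d=Bp-A;n=np.hypot(*d);u=d/n;v=np.array([-u[1],u[0]])
    out={}
    for s in(1,-1):
        m=999
        for t in np.r_[-stand,np.arange(0,n,step),n]:
            p=A+u*t-38*u-s*53*v
            m=min(m,clear(*p,u,53)[0])
            if m<2:break
        out[s]=m
    return out
from itertools import product
res=[]
# final leg grid
fin={}
for x in range(-175,-60,10):
    for y in range(-40,61,5):
        a=np.array([x,y]);
        # foot path clearance to battens
        ds=min(np.hypot(*(bat-(a*(1-t))).T).min() for t in np.linspace(0,.97,30))
        if ds<27.5: continue
        r=leg(a,(0,0))
        for s in r:
            if r[s]>3: fin[(x,y,s)]=r[s]
print(len(fin));
pts={(k[0],k[1]) for k in fin}
for p in pts:
    r=leg((-134,80),p)
    for s in r:
        if r[s]>2: res.append((min(r[s],max(fin.get((*p,1),0),fin.get((*p,-1),0))),p,s,r[s]))
res.sort(reverse=True);print(res[:10])
# 3-leg
R=[]
for x in range(-215,-60,10):
    for y in range(-40,130,10):
        r=leg((-134,80),(x,y)) if (x,y)!=(-134,80) else {}
        g=max(r.values(),default=0)
        if g<4: continue
        for p in pts:
            if np.hypot(p[0]-x,p[1]-y)<5: continue
            q=leg((x,y),p); h=max(q.values())
            if h>4: R.append((min(g,h,max(fin.get((*p,1),0),fin.get((*p,-1),0))),(x,y),r,p,q))
R.sort(key=lambda z:-z[0])
for z in R[:12]:print(z)
for k in fin: 
    if k[1] in(0,20): print(k,round(fin[k]),end=' ')
E
```

```text
99
[]
(np.float64(22.779619755087346), (-185, 60), {1: np.float64(-10.666504667893513), -1: np.float64(26.518421595466656)}, (-135, -10), {1: np.float64(-1.0125708376854519), -1: np.float64(22.779619755087346)})
(np.float64(21.707434289763153), (-185, 60), {1: np.float64(-10.666504667893513), -1: np.float64(26.518421595466656)}, (-145, -15), {1: np.float64(-0.7352941176470651), -1: np.float64(25.69107055725771)})
(np.float64(21.707434289763153), (-185, 70), {1: np.float64(-2.4250485738501197), -1: np.float64(28.61532066707706)}, (-145, -15), {1: np.float64(-0.5489167064442739), -1: np.float64(22.002598941182352)})
(np.float64(21.470483755122537), (-185, 60), {1: np.float64(-10.666504667893513), -1: np.float64(26.518421595466656)}, (-135, -5), {1: np.float64(-3.280578478300619), -1: np.float64(21.52478561731226)})
(np.float64(21.414711035630642), (-185, 60), {1: np.float64(-10.666504667893513), -1: np.float64(26.518421595466656)}, (-135, -15), {1: np.float64(1.0470019622523097), -1: np.float64(23.869942580874735)})
(np.float64(21.067758756730576), (-185, 60), {1: np.float64(-10.666504
[... 857 characters left out ...]
6)}, (-125, -10), {1: np.float64(-6.669304578186555), -1: np.float64(20.647461389697185)})
(np.float64(20.61388300841898), (-95, 100), {1: np.float64(20.927979988791265), -1: np.float64(-10.82649862727395)}, (-65, 10), {1: np.float64(20.61388300841898), -1: np.float64(-25.752829193755375)})
(np.float64(20.436062861310504), (-175, 70), {1: np.float64(-4.330626732653954), -1: np.float64(28.1943312014334)}, (-135, -10), {1: np.float64(-0.6114561800016958), -1: np.float64(20.436062861310504)})
(-145, 0, 1) 9 (-135, 0, 1) 19 (-125, 0, 1) 26 (-125, 20, 1) 12 (-115, 0, 1) 26 (-115, 20, 1) 22 (-105, 0, 1) 26 (-105, 20, 1) 24 (-95, 0, 1) 26 (-95, 20, 1) 24 (-85, 0, 1) 26 (-75, 0, 1) 26 (-65, 0, 1) 26
```

Emit:
play_rows --deltas '[[[-0.008,-0.05,0],-0.04],[[-0.016,-0.1,0],-0.04],[[-0.02,-0.13,0],-0.04],[[-0.02,-0.13,-0.04],-0.04],[[-0.02,-0.13,-0.08],-0.04]]'

```text
time: 5.03
tool_pos: [0.4692, -0.02, 0.1594]
tool_rot: [0.0, 0.996, 0.088, 0.0]
contact_force: [-0.1, 0.7, 0.1]
gripper_width: 0.996
```

Emit:
play_rows --deltas '[[[0,0,-0.04],0],[[0,0,-0.08],0],[[0,0,-0.11],0],[[0,0,-0.13],0],[[0,0,-0.13],0]]'

```text
time: 5.65
tool_pos: [0.467, -0.0189, 0.028]
tool_rot: [-0.001, 0.996, 0.089, -0.003]
contact_force: [0.1, -0.4, -0.4]
gripper_width: 0.998
```

```bash
cat > look.py <<'E'
import sys
from h import *
k=sys.argv[1]
s=status.state();print(s["time"],s["tool_pos"].round(4),s["contact_force"].round(1))
for n,b,sc in(("top",(180,130,350,290),4.4),("side",(190,130,370,300),3.5)):
    p,d=grab_frame(n);cv2.imwrite(f"pics/raw_{n}{k}.png",p);draw(n,p,[],b,sc,f"pics/{n}{k}.png")
E
python3 look.py 3
```

```text
5.65 [ 0.467  -0.0189  0.028 ] [ 0.1 -0.4 -0.4]
```

View pics/top3.png

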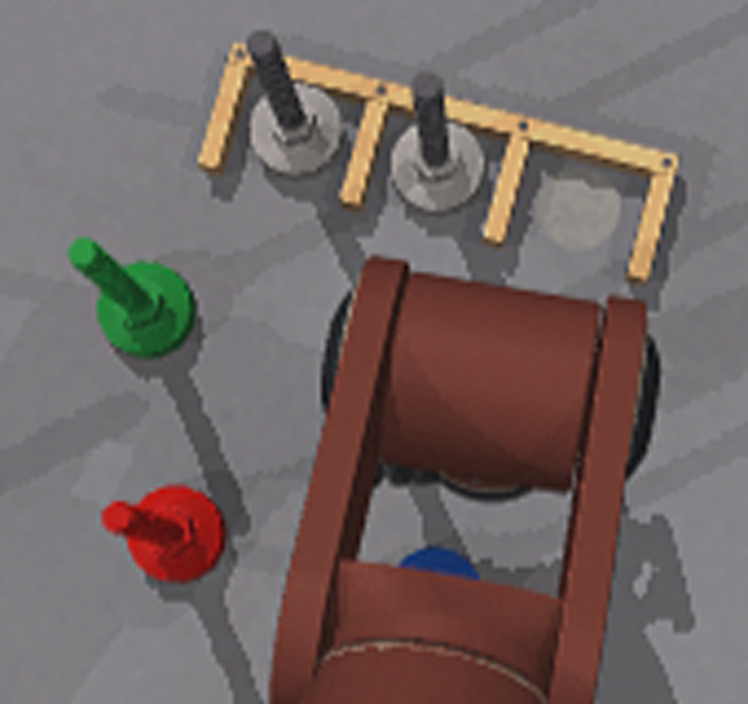

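View pics/side3.png

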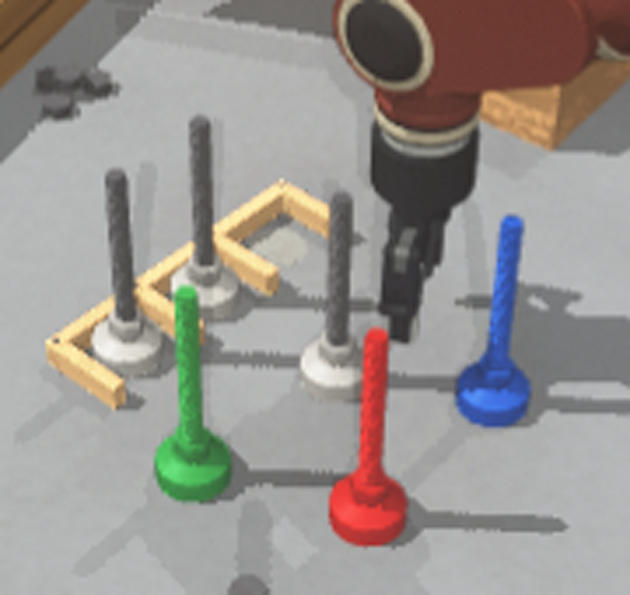

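Emit:
play_rows --deltas '[[[0,0,-0.015],0],[[0,0,-0.028],0],[[0,0,-0.036],0],[[0,0,-0.036],0],[[0,0,-0.036],0]]'

```text
time: 6.38
tool_pos: [0.4694, -0.0194, -0.0055]
tool_rot: [0.0, 0.996, 0.089, 0.0]
contact_force: [0.6, 0.2, 0.8]
gripper_width: 1.005
```

```bash
python3 look.py 4
```

```text
6.375 [ 0.4694 -0.0194 -0.0055] [0.6 0.2 0.8]
```

View pics/side4.png

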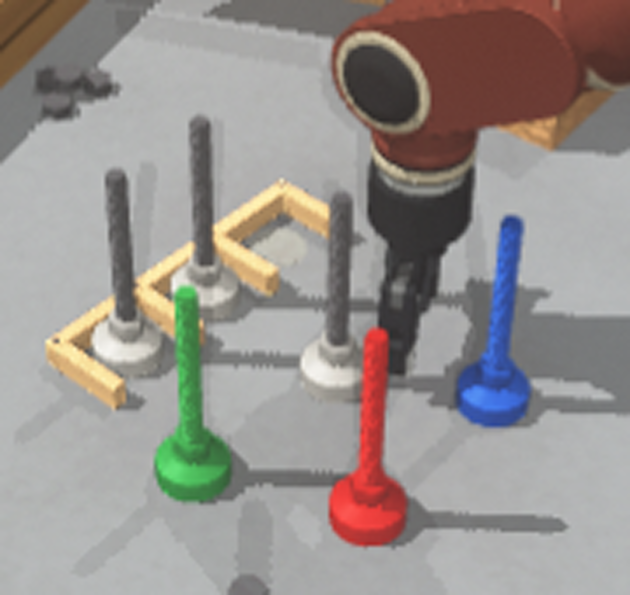

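Emit:
play_rows --deltas '[[[0.006,0.001,0],0],[[0.012,0.002,0],0],[[0.018,0.003,0],0],[[0.024,0.0045,0],0],[[0.024,0.0045,0],0]]'

```text
time: 7.1
tool_pos: [0.4941, -0.0148, -0.0056]
tool_rot: [0.0, 0.996, 0.089, 0.001]
contact_force: [-0.8, -0.9, -0.3]
gripper_width: 1.001
```

```bash
python3 look.py 5
```

```text
7.1 [ 0.4941 -0.0148 -0.0056] [-0.8 -0.9 -0.3]
```

View pics/side5.png

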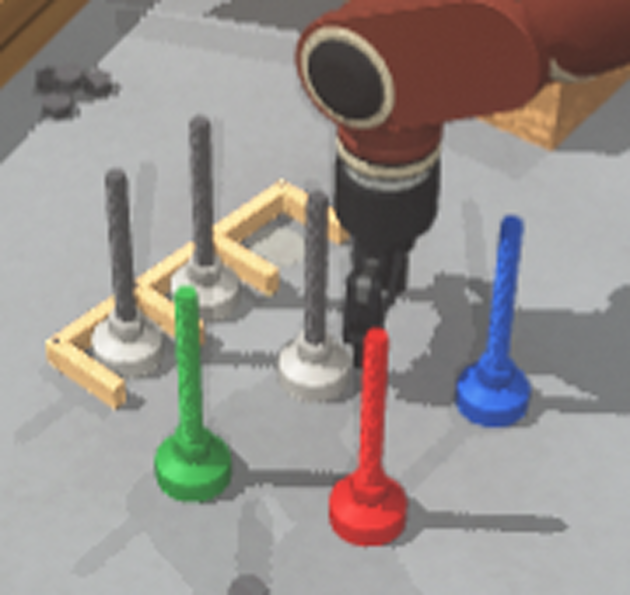

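Emit:
play_rows --deltas '[[[0.006,0.001,0],0],[[0.012,0.002,0],0],[[0.018,0.003,0],0],[[0.024,0.0045,0],0],[[0.028,0.005,0],0]]'

```text
time: 7.82
tool_pos: [0.5216, -0.0097, -0.0058]
tool_rot: [-0.0, 0.996, 0.089, 0.0]
contact_force: [-3.2, -1.3, 0.8]
gripper_width: 1.0
```

```bash
cat > fit.py <<'E'
import sys
from h import *
# fit foot position from side image: light base pixels vs. model; guess in world
import scipy.optimize as so
def fit(n,img,g,search=.02):
    hsv=cv2.cvtColor(img,cv2.COLOR_BGR2HSV)
    return None
E
python3 look.py 6
```

```text
7.825 [ 0.5216 -0.0097 -0.0058] [-3.2 -1.3  0.8]
```

View pics/side6.png

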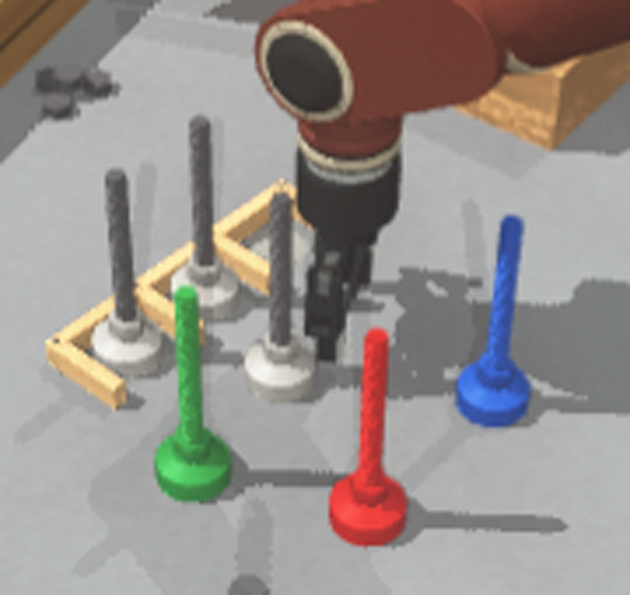

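Emit:
play_rows --deltas '[[[-0.012,-0.002,0],0],[[-0.012,-0.002,0.03],0],[[-0.012,-0.002,0.09],0],[[-0.012,-0.002,0.15],0],[[-0.012,-0.002,0.21],0]]'

```text
time: 8.55
tool_pos: [0.5084, -0.0116, 0.2062]
tool_rot: [-0.0, 0.996, 0.089, 0.001]
contact_force: [0.0, 0.2, -0.5]
gripper_width: 0.999
```

Emit:
play_rows --deltas '[[[-0.01,-0.04,0.02],0],[[-0.02,-0.1,0.02],0],[[-0.02,-0.15,0.02],0],[[-0.02,-0.15,0.02],0]]'

```text
time: 9.05
tool_pos: [0.4884, -0.1642, 0.2243]
tool_rot: [0.0, 0.996, 0.086, 0.0]
contact_force: [-0.3, 0.5, 0.1]
gripper_width: 1.001
```

```bash
python3 look.py 7; python3 - <<'E'
from h import *
for n in("top","side"):
    print(n,[(np.round(r["box"],1).tolist(),round(r["confidence"],2)) for r in boxes_of(n,"foot")])
E
```

```text
9.05 [ 0.4884 -0.1642  0.2243] [-0.3  0.5  0.1]
top [([197.0, 182.2, 225.5, 215.4], 0.84), ([249.0, 189.5, 269.1, 212.7], 0.77), ([203.7, 241.0, 230.3, 265.3], 0.56), ([267.4, 257.8, 291.0, 276.0], 0.55), ([233.8, 137.3, 259.1, 175.4], 0.46)]
side [([234.8, 211.8, 255.0, 274.4], 0.89), ([323.1, 191.9, 341.4, 252.7], 0.84), ([259.5, 182.2, 282.1, 243.7], 0.68)]
```

View pics/top7.png

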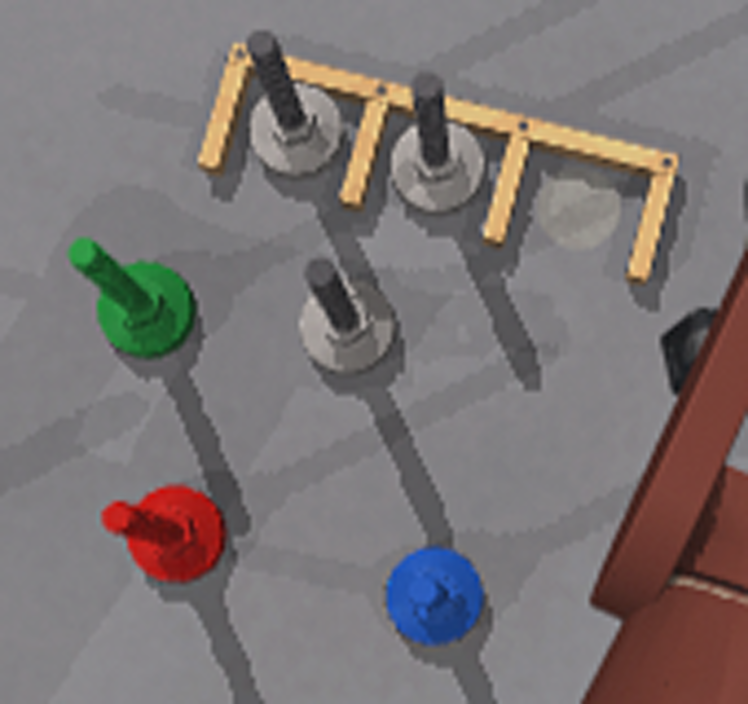

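```bash
cat > fz.py <<'E'
import sys
from h import *
O=np.array([.6093,-.0736]);ex=np.array([.957,-.290]);ey=np.array([.290,.957])
n=sys.argv[1];q=np.array([float(sys.argv[2]),float(sys.argv[3])])
f=ray("top",[(q+.5)/4.4+[179.5,129.5]],.015)[0]
d=f[:2]-O;print("world",f.round(4),"stand",(d@ex).round(4),(d@ey).round(4))
pol=[(circ(f[0],f[1],.018,.027),(0,255,255)),(circ(f[0],f[1],0,.027),(0,255,0)),(circ(f[0],f[1],.175,.008),(255,255,0))]
a=[]
for cam,b in(("top",(180,130,350,290)),("side",(190,150,350,300))):
    draw(cam,cv2.imread(f"pics/raw_{cam}{n}.png"),pol,b,3.2,"/tmp/x.png");a.append(cv2.imread("/tmp/x.png"))
h=min(x.shape[0] for x in a)
a=[x[:h,:400] if i==0 else x[:h,:390] for i,x in enumerate(a)]
cv2.imwrite(f"pics/fit{n}.png",np.hstack(a))
E
python3 fz.py 7 347 325
```

```text
world [0.5427 0.0597 0.015 ] stand -0.1024 0.1083
```

View pics/fit7.png

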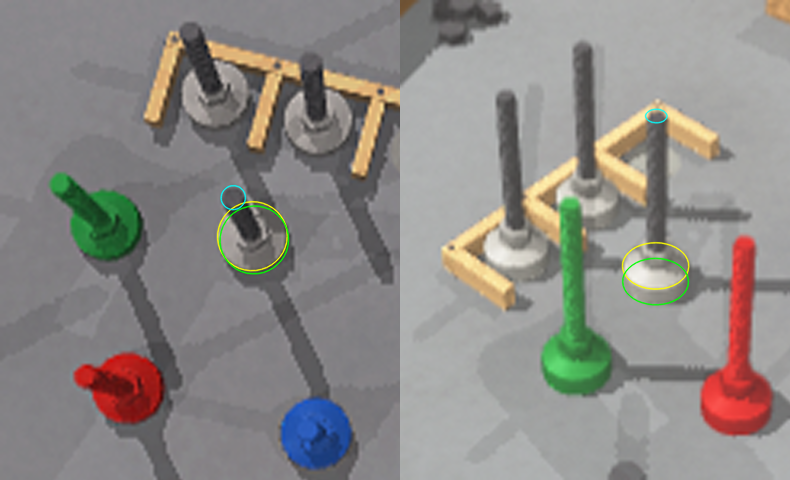

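```bash
cat > leg.py <<'E'
from plan import *
def leg(A,Bp,l=51,s=1,stand=8):
    A=np.array(A,float);Bp=np.array(Bp,float);d=Bp-A;n=np.hypot(*d);u=d/n;v=np.array([-u[1],u[0]])
    m=[(round(clear(*(A+u*t-38*u-s*l*v),u,l)[0],1)) for t in np.r_[-stand,np.arange(0,n,15),n]]
    R=np.array([[.957,.290],[-.290,.957]])
    w=lambda p:(R@(np.array(p)/1e3)+[.6093,-.0736]).round(4)
    print("clear",m,"len",n.round(1),"tool0 world",w(A-(38+stand)*u-s*l*v),"tool1",w(Bp-38*u-s*l*v),"u world",(R@u).round(3),"ang",round(np.arctan2(*(R@u)[::-1]),3))
E
python3 -c "
from leg import *
leg((-102,108),(-70,5));leg((-102,108),(-80,3));leg((-102,108),(-90,3));leg((-75,3),(0,0))"
```

```text
clear [np.float64(14.6), np.float64(19.1), np.float64(30.6), np.float64(34.0), np.float64(24.9), np.float64(19.1), np.float64(17.6), np.float64(17.6), np.float64(19.1), np.float64(19.8)] len 107.9 tool0 world [0.4917 0.105 ] tool1 [ 0.4925 -0.0109] u world [ 0.007 -1.   ] ang -1.564
clear [np.float64(6.2), np.float64(13.6), np.float64(27.9), np.float64(38.8), np.float64(30.0), np.float64(20.4), np.float64(14.2), np.float64(12.7), np.float64(12.7), np.float64(12.7)] len 107.3 tool0 world [0.4962 0.1096] tool1 [ 0.4861 -0.0052] u world [-0.088 -0.996] ang -1.658
clear [np.float64(1.4), np.float64(7.1), np.float64(19.7), np.float64(33.4), np.float64(36.9), np.float64(24.7), np.float64(14.5), np.float64(7.9), np.float64(6.6), np.float64(6.6)] len 105.7 tool0 world [0.5011 0.1137] tool1 [0.4807 0.0019] u world [-0.179 -0.984] ang -1.751
clear [np.float64(66.5), np.float64(71.4), np.float64(57.9), np.float64(45.4), np.float64(34.8), np.float64(28.6), np.float64(28.1), np.float64(28.1)] len 75.1 tool0 world [ 0.4782 -0.0821] tool1 [ 0.5567 -0.1093] u world [ 0.945 -0.328] ang -0.334
```

```bash
python3 -c "
from plant import *
s=status.state();print(s['joint_pos'].round(3),s['tool_pos'],s['time'])"
```

```text
[-4.630e-01 -2.110e-01  1.874e+00  1.000e-03  1.479e+00  9.290e-01] [ 0.48896414 -0.16078655  0.22408705] 9.25
```

Emit:
play_rows --deltas '[[[0,0.03,0],0.17],[[0,0.06,0],0.34],[[0,0.09,0],0.51],[[0,0.12,0],0.68],[[0,0.15,0],0.85]]'

```text
time: 9.88
tool_pos: [0.4888, -0.0094, 0.2242]
tool_rot: [-0.0, 0.869, 0.495, 0.0]
contact_force: [0.1, 0.0, -0.7]
gripper_width: 0.998
```

Emit:
play_rows --deltas '[[[0,0.04,0],0.17],[[0.001,0.08,0],0.34],[[0.003,0.116,0],0.51],[[0.003,0.116,-0.02],0.542],[[0.003,0.116,-0.06],0.542]]'

```text
time: 10.5
tool_pos: [0.4929, 0.105, 0.1648]
tool_rot: [0.001, 0.707, 0.707, 0.001]
contact_force: [0.2, 0.5, -1.5]
gripper_width: 0.999
```

Emit:
play_rows --deltas '[[[0,0,-0.04],0],[[0,0,-0.08],0],[[0,0,-0.11],0],[[0,0,-0.13],0],[[0,0,-0.13],0]]'

```text
time: 11.12
tool_pos: [0.4893, 0.1038, 0.0314]
tool_rot: [-0.002, 0.708, 0.707, -0.002]
contact_force: [0.0, 0.2, -0.7]
gripper_width: 1.0
```

```bash
python3 look.py 8
```

```text
11.125 [0.4893 0.1038 0.0314] [ 0.   0.2 -0.7]
```

View pics/side8.png

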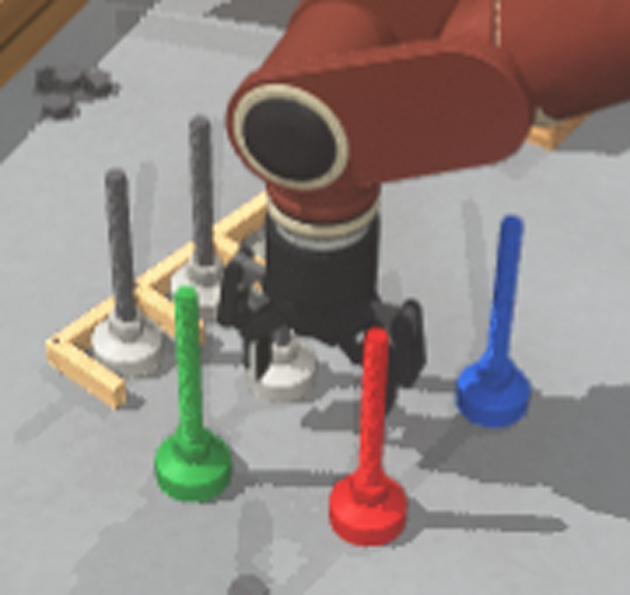

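View pics/top8.png

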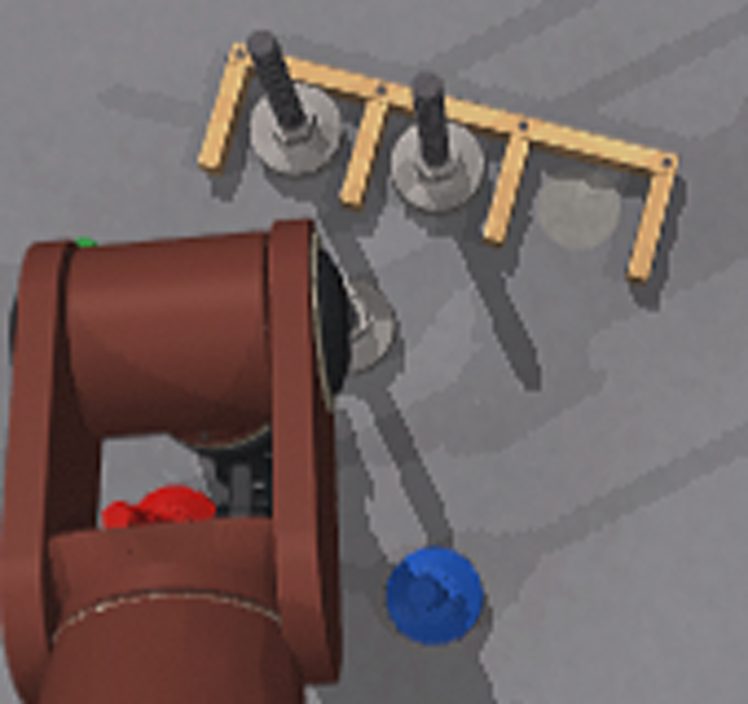

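Emit:
play_rows --deltas '[[[0,0,-0.015],0],[[0,0,-0.028],0],[[0,0,-0.036],0],[[0,0,-0.036],0],[[0,0,-0.036],0]]'

```text
time: 11.85
tool_pos: [0.4924, 0.1042, -0.0015]
tool_rot: [0.0, 0.707, 0.707, 0.0]
contact_force: [0.4, 0.4, -0.5]
gripper_width: 0.999
```

```bash
python3 - <<'E'
from h import *
s=status.state();t=s["tool_pos"];print(s["time"],t.round(4),s["contact_force"].round(1))
p,d=grab_frame("side");cv2.imwrite("pics/raw_side9.png",p)
pol=[]
for z in(t[2]+.012,t[2]+.052):
  for sg in(1,-1):
    x0,x1=t[0]+sg*.045,t[0]+sg*.057
    pol.append((np.array([[x0,t[1]-.011,z],[x1,t[1]-.011,z],[x1,t[1]+.011,z],[x0,t[1]+.011,z],[x0,t[1]-.011,z]]),(0,0,255)))
f=(.5427,.0597)
pol+=[(circ(*f,.018,.027),(0,255,255)),(circ(*f,0,.027),(0,255,0))]
draw("side",p,pol,(230,180,330,270),7,"pics/side9.png")
E
```

```text
11.85 [ 0.4924  0.1042 -0.0015] [ 0.4  0.4 -0.5]
```

View pics/side9.png

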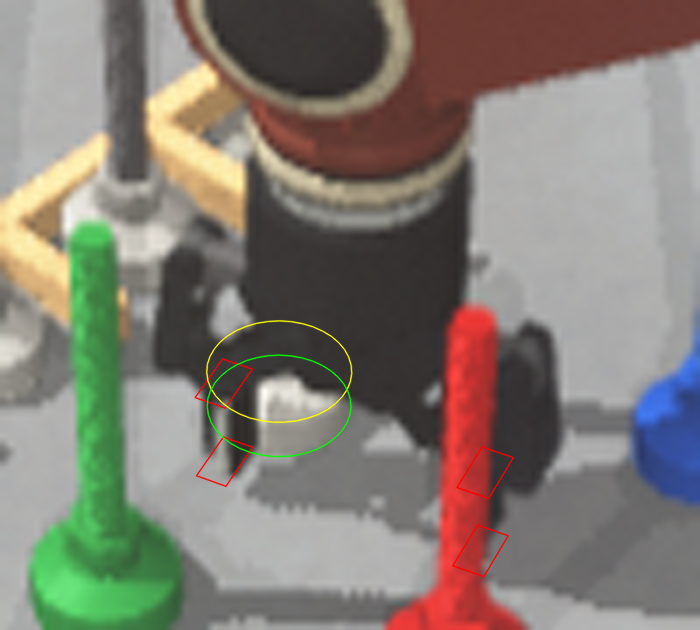

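Emit:
play_rows --deltas '[[[0,-0.005,-0.004],0],[[0,-0.011,-0.004],0],[[0,-0.017,-0.004],0],[[0,-0.024,-0.004],0],[[0,-0.031,-0.004],0]]'

```text
time: 12.52
tool_pos: [0.4922, 0.0727, -0.0056]
tool_rot: [0.0, 0.707, 0.707, 0.0]
contact_force: [-0.4, 4.2, 0.3]
gripper_width: 1.001
```

Emit:
play_rows --deltas '[[[0,-0.007,0],0],[[0,-0.013,0],0],[[0,-0.018,0],0],[[0,-0.02,0],0]]'

```text
time: 13.02
tool_pos: [0.4922, 0.0529, -0.0056]
tool_rot: [-0.0, 0.708, 0.707, 0.0]
contact_force: [0.0, 3.5, 3.3]
gripper_width: 0.999
```

```bash
python3 look.py 10;  python3 - <<'E'
from h import *
t=status.state()["tool_pos"];print(t)
pol=[]
for f,c in(((t[0]+.0502,t[1]-.038),(0,255,0)),((t[0]+.0602,t[1]-.038),(0,255,255))): pol+=[(circ(*f,0,.027),c)]
draw("side",cv2.imread("pics/raw_side10.png"),pol,(230,170,330,260),7,"pics/side10b.png")
E
```

```text
13.025 [ 0.4922  0.0529 -0.0056] [0.  3.5 3.3]
[ 0.49220877  0.05279934 -0.00564332]
```

View pics/side10b.png

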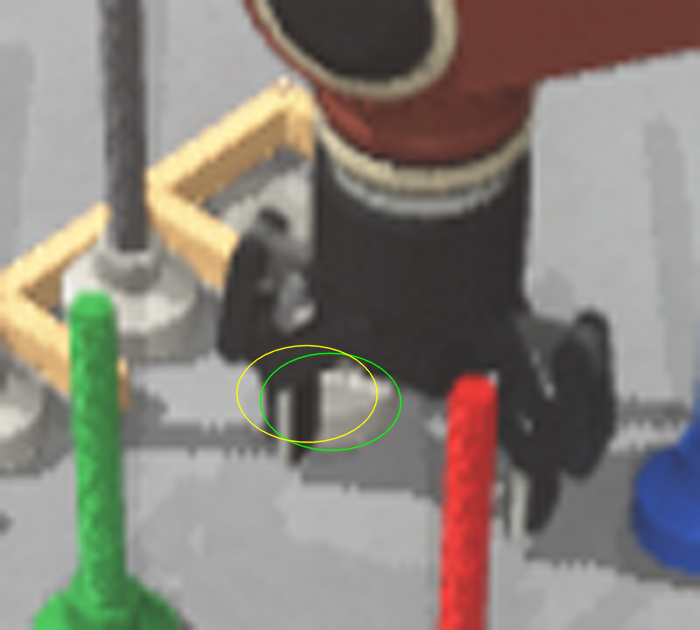

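View pics/top10.png

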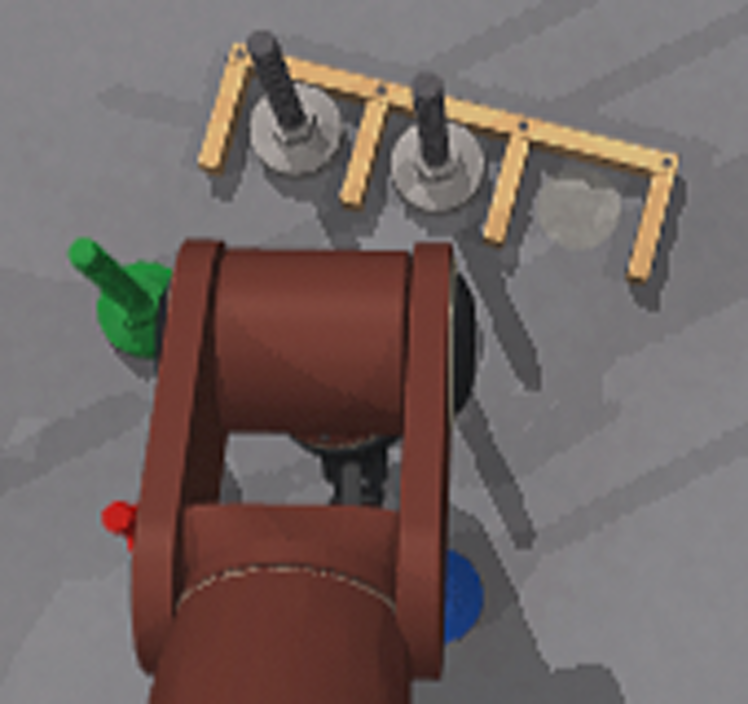

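Emit:
play_rows --deltas '[[[0,-0.006,0],0],[[0,-0.013,0],0],[[0,-0.02,0],0],[[0,-0.027,0],0],[[0,-0.034,0],0]]'

```text
time: 13.75
tool_pos: [0.492, 0.0186, -0.0057]
tool_rot: [-0.0, 0.708, 0.707, -0.0]
contact_force: [-0.4, 4.1, 2.7]
gripper_width: 1.002
```

Emit:
play_rows --deltas '[[[0,-0.007,0],0],[[0,-0.014,0],0],[[0,-0.021,0],0],[[0,-0.026,0],0],[[0,-0.029,0],0]]'

```text
time: 14.38
tool_pos: [0.492, -0.0102, -0.0058]
tool_rot: [-0.0, 0.708, 0.707, -0.0]
contact_force: [0.5, 4.5, 2.9]
gripper_width: 0.999
```

```bash
python3 look.py 11
```

```text
14.375 [ 0.492  -0.0102 -0.0058] [0.5 4.5 2.9]
```

View pics/side11.png

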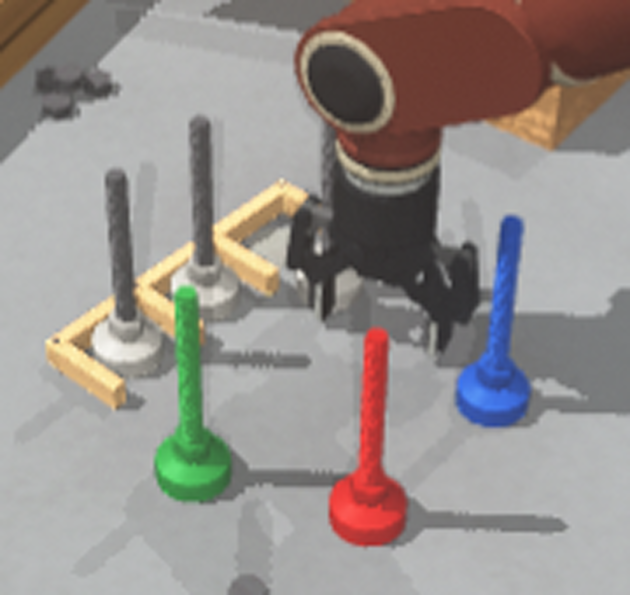

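View pics/top11.png

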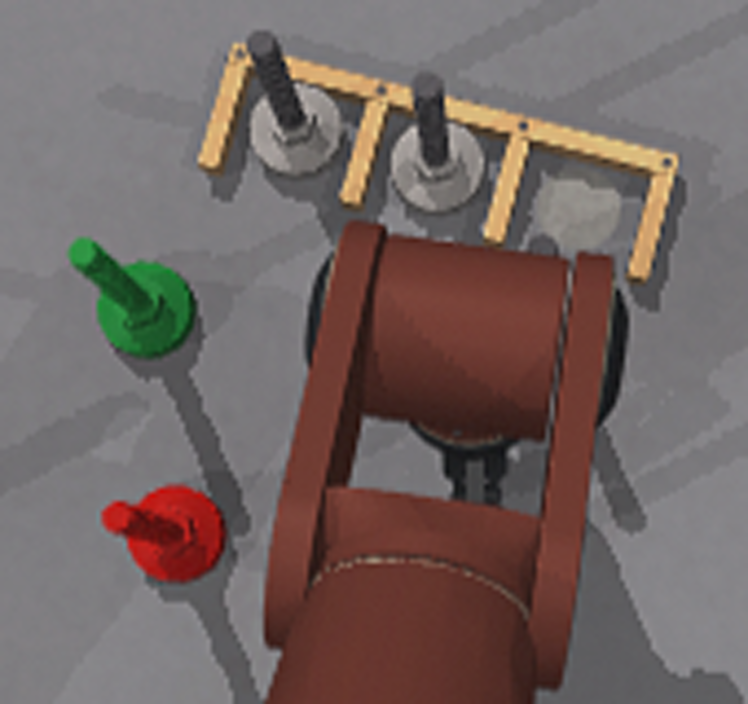

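Emit:
play_rows --deltas '[[[0,0.012,0],0],[[0,0.012,0.03],0],[[0,0.012,0.09],0],[[0,0.012,0.15],0],[[0,0.012,0.21],0]]'

```text
time: 15.1
tool_pos: [0.4917, 0.0025, 0.2059]
tool_rot: [0.0, 0.707, 0.707, -0.0]
contact_force: [0.2, -0.9, -0.3]
gripper_width: 1.004
```

Emit:
play_rows --deltas '[[[-0.015,-0.03,0.02],0.18],[[-0.03,-0.08,0.02],0.36],[[-0.03,-0.13,0.02],0.54],[[-0.03,-0.18,0.02],0.72],[[-0.03,-0.2,0.02],0.9]]'

```text
time: 15.72
tool_pos: [0.4617, -0.1998, 0.224]
tool_rot: [-0.0, 0.331, 0.943, -0.001]
contact_force: [0.4, 0.0, -0.4]
gripper_width: 0.999
```

```bash
python3 look.py 12
```

```text
15.725 [ 0.4617 -0.1998  0.224 ] [ 0.4  0.  -0.4]
```

View pics/top12.png

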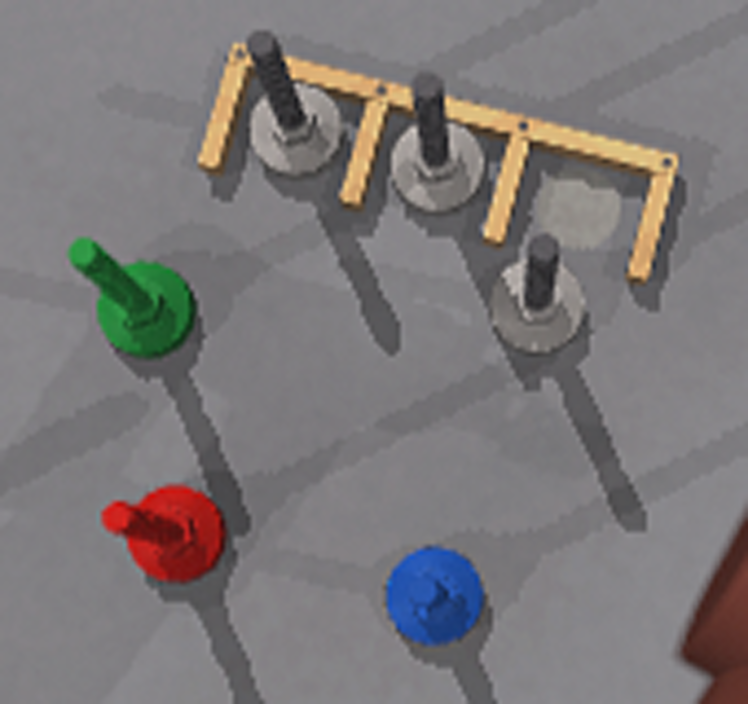

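```bash
sed -i 's/x\[:h,:400\]/x[:h,144:544]/' fz.py; python3 fz.py 12 538 305
```

```text
world [ 0.5508 -0.0482  0.015 ] stand -0.0633 0.0073
```

View pics/fit12.png

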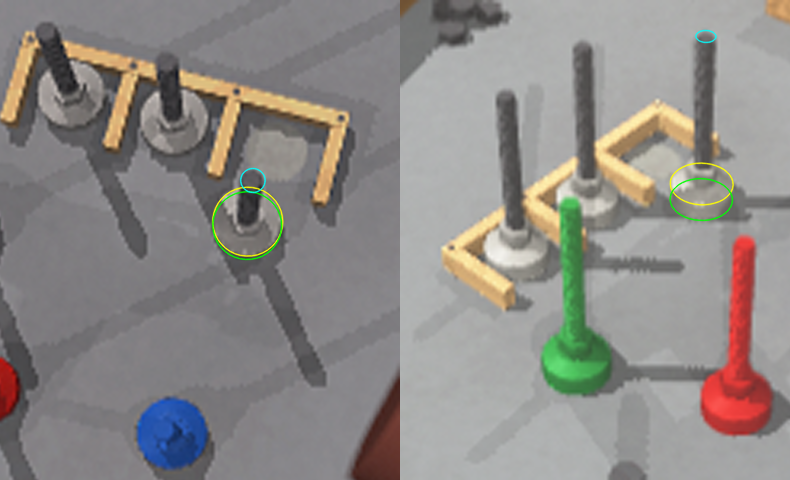

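```bash
python3 -c "
from leg import *
leg((-63.3,7.3),(0,-1),l=50,stand=10)"
```

```text
clear [np.float64(66.1), np.float64(56.9), np.float64(43.9), np.float64(32.6), np.float64(25.4), np.float64(24.6), np.float64(24.6)] len 63.8 tool0 world [ 0.4865 -0.074 ] tool1 [ 0.5538 -0.1045] u world [ 0.911 -0.412] ang -0.425
```

Emit:
play_rows --deltas '[[[0.01,0.05,0],0.12],[[0.02,0.1,0],0.246],[[0.0245,0.126,0],0.246],[[0.0245,0.126,-0.05],0.246],[[0.0245,0.126,-0.1],0.246]]'

```text
time: 16.45
tool_pos: [0.4871, -0.0702, 0.1238]
tool_rot: [0.001, 0.215, 0.977, -0.0]
contact_force: [0.4, 0.1, -0.6]
gripper_width: 1.002
```

Emit:
play_rows --deltas '[[[0,0,-0.05],0],[[0,0,-0.09],0],[[0,0,-0.12],0],[[0,0,-0.13],0],[[0,0,-0.13],0]]'

```text
time: 17.08
tool_pos: [0.4864, -0.0712, -0.0058]
tool_rot: [-0.0, 0.215, 0.977, -0.0]
contact_force: [-0.3, -0.0, -0.2]
gripper_width: 1.001
```

```bash
cat > ov.py <<'E'
import sys
from h import *
k=sys.argv[1];fx,fy,yaw=map(float,sys.argv[2:5])
s=status.state();t=s["tool_pos"];print(s["time"],t.round(4),s["contact_force"].round(1))
u=np.array([np.cos(yaw),np.sin(yaw)]);v=np.array([-u[1],u[0]])
r=np.array([fx,fy])-t[:2];print("foot in tool: fwd %.1f lat %.1f mm"%(r@u*1e3,r@v*1e3))
p,d=grab_frame("side");cv2.imwrite(f"pics/raw_side{k}.png",p)
pol=[]
for z in(t[2]+.012,t[2]+.052):
  for sg in(1,-1):
    q=[t[:2]+u*a+v*b*sg for a,b in((-.011,.045),(.011,.045),(.011,.057),(-.011,.057),(-.011,.045))]
    pol.append((np.c_[np.array(q),np.full(5,z)],(0,0,255)))
pol+=[(circ(fx,fy,.018,.027),(0,255,255)),(circ(fx,fy,0,.027),(0,255,0))]
draw("side",p,pol,(230,160,330,250),7,f"pics/side{k}.png")
E
python3 ov.py 13 .5508 -.0482 -.425
```

```text
17.075 [ 0.4864 -0.0712 -0.0058] [-0.3 -0.  -0.2]
foot in tool: fwd 49.2 lat 47.5 mm
```

View pics/side13.png

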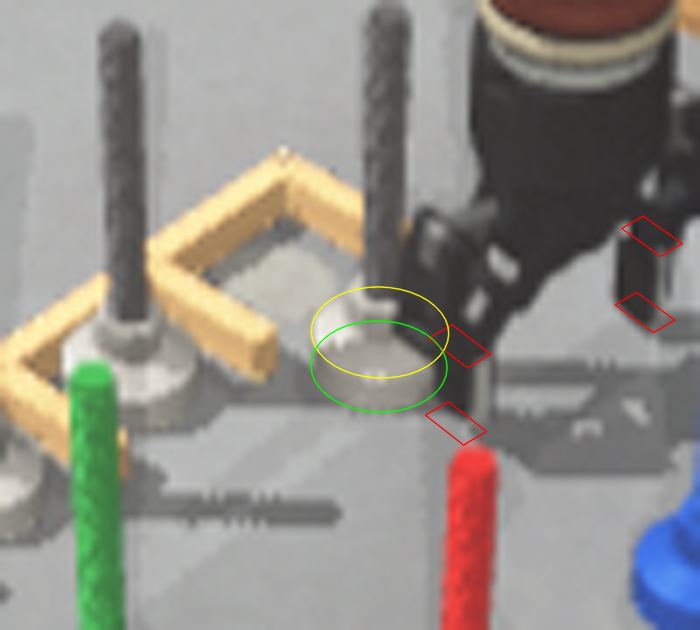

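Emit:
play_rows --deltas '[[[0.004,-0.004,0],0],[[0.01,-0.0065,0],0],[[0.0155,-0.009,0],0],[[0.021,-0.0115,0],0],[[0.0265,-0.014,0],0]]'

```text
time: 17.75
tool_pos: [0.5133, -0.086, -0.0058]
tool_rot: [-0.0, 0.215, 0.977, 0.0]
contact_force: [-4.2, 1.2, 4.1]
gripper_width: 1.001
```

Emit:
play_rows --deltas '[[[0.0055,-0.0025,0],0],[[0.01,-0.0045,0],0],[[0.012,-0.0055,0],0]]'

```text
time: 18.12
tool_pos: [0.5254, -0.0915, -0.0058]
tool_rot: [-0.0, 0.215, 0.977, -0.0]
contact_force: [-4.8, 0.9, 3.9]
gripper_width: 0.999
```

```bash
python3 ov.py 14 .576 -.0596 -.425; python3 look.py 14b
```

```text
18.125 [ 0.5254 -0.0915 -0.0058] [-4.8  0.9  3.9]
foot in tool: fwd 32.9 lat 50.0 mm
18.175 [ 0.5255 -0.0916 -0.0057] [-2.5  0.6  2.6]
```

View pics/side14.png

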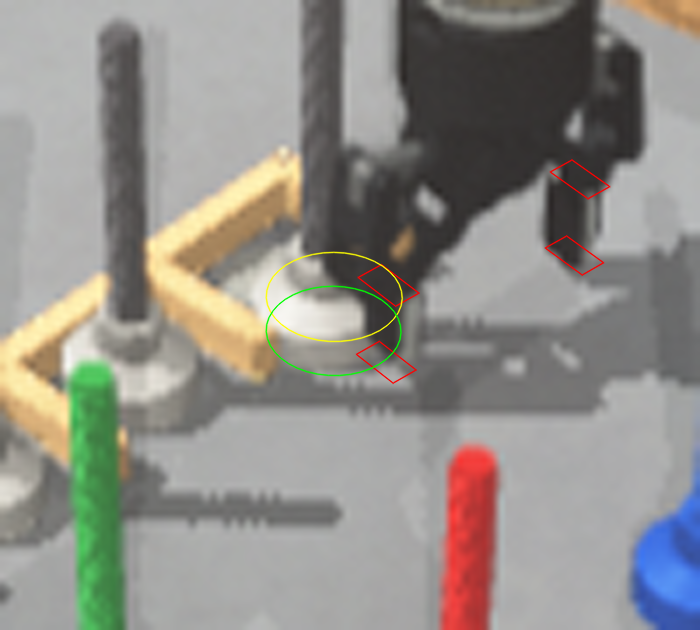

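View pics/top14b.png

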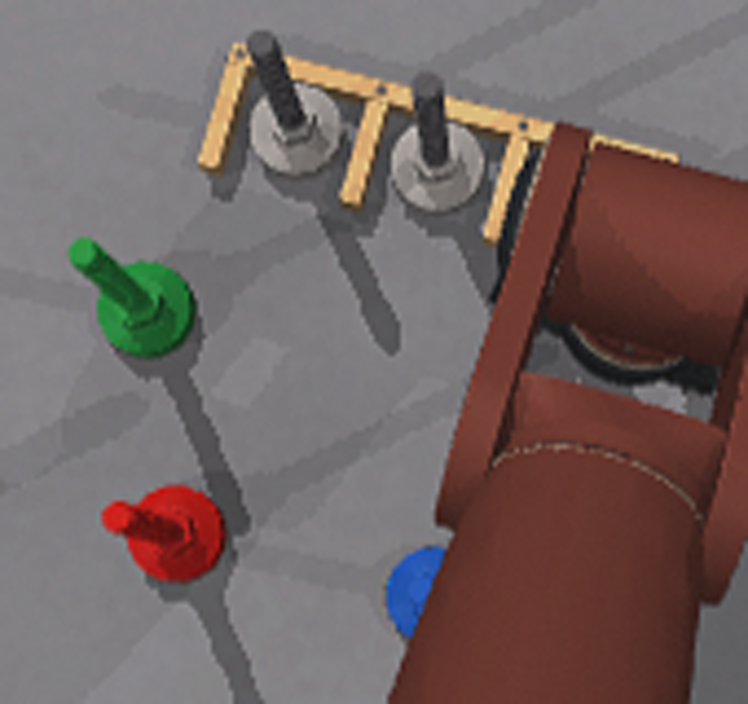

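```bash
python3 - <<'E'
from h import *
p=cv2.imread("pics/raw_side14.png")
u=np.array([.911,-.412]);v=np.array([.412,.911]);t=np.array([.5254,-.0915])
pol=[]
for l,c in((.050,(0,255,0)),(.056,(0,255,255))):
    f=t+.038*u+v*l;print(l,f, )
    pol+=[(circ(*f,0,.027),c),(circ(*f,.018,.027),c),(circ(*f,.1,.008),c),(circ(*f,.027,.014),c)]
draw("side",p,pol,(250,150,310,220),9,"pics/side14c.png")
E
```

```text
0.05 [ 0.580618 -0.061606]
0.056 [ 0.58309 -0.05614]
```

View pics/side14c.png

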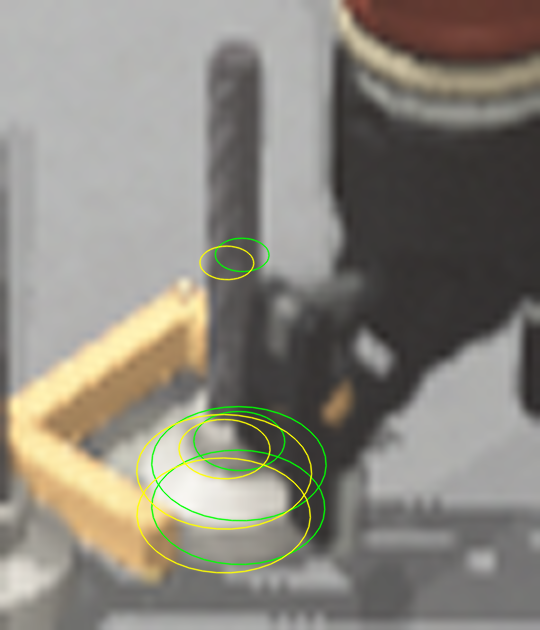

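Emit:
play_rows --deltas '[[[-0.0046,0.0021,0],0],[[-0.0026,0.0067,0],0],[[0.002,0.0046,0],0],[[0.0065,0.0026,0],0],[[0.011,0.0005,0],0]]'

```text
time: 18.9
tool_pos: [0.536, -0.0907, -0.0058]
tool_rot: [-0.001, 0.215, 0.977, 0.0]
contact_force: [-3.9, 1.2, 2.8]
gripper_width: 0.999
```

Emit:
play_rows --deltas '[[[0.0045,-0.002,0],0],[[0.009,-0.004,0],0]]'

```text
time: 19.15
tool_pos: [0.5453, -0.095, -0.0058]
tool_rot: [-0.0, 0.215, 0.977, -0.0]
contact_force: [-4.0, 0.7, 1.6]
gripper_width: 1.004
```

```bash
cat > ov2.py <<'E'
import sys
from h import *
k=sys.argv[1]
u=np.array([.911,-.412]);v=np.array([.412,.911]);s=status.state();t=s["tool_pos"][:2];print(s["time"],t,s["contact_force"].round(1))
p,_=grab_frame("side")
pol=[]
O=np.array([.6093,-.0736]);ex=np.array([.957,-.290]);ey=np.array([.290,.957])
for l,c in((.048,(0,255,0)),(.054,(0,255,255))):
    f=t+.038*u+v*l;print(l,f.round(4),"stand",((f-O)@ex).round(4),((f-O)@ey).round(4))
    pol+=[(circ(*f,0,.027),c),(circ(*f,.1,.008),c),(circ(*f,.175,.008),c)]
pol+=standpoly(*(O+.084*ey),-.2945)
draw("side",p,pol,(240,130,310,220),8,f"pics/side{k}.png")
E
python3 ov2.py 15
```

```text
19.15 [ 0.54530699 -0.09499931] [-4.   0.7  1.6]
0.048 [ 0.5997 -0.0669] stand -0.0111 0.0036
0.054 [ 0.6022 -0.0615] stand -0.0103 0.0095
```

View pics/side15.png

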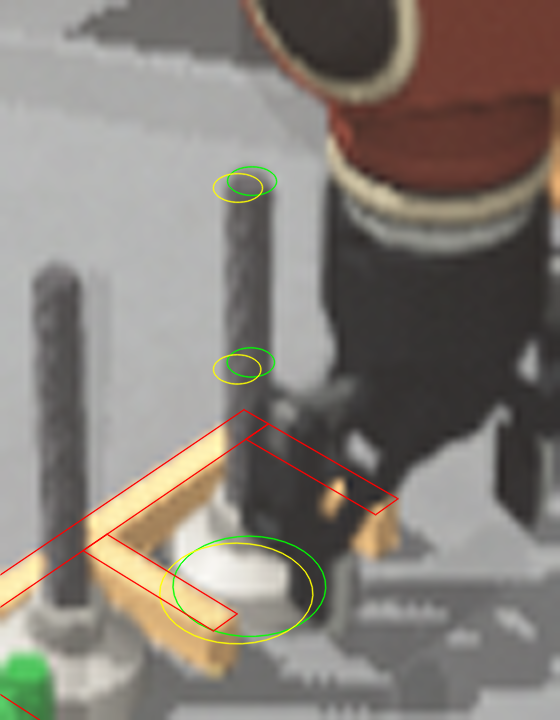

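Emit:
play_rows --deltas '[[[0.003,-0.0014,0],0],[[0.006,-0.0027,0],0],[[0.008,-0.0036,0],0]]'

```text
time: 19.58
tool_pos: [0.5532, -0.0986, -0.0058]
tool_rot: [-0.0, 0.215, 0.977, -0.0]
contact_force: [-3.6, 1.6, 1.0]
gripper_width: 0.998
```

Emit:
play_rows --deltas '[[[0.0018,-0.0008,0],0],[[0.0018,-0.0008,0],0]]'

```text
time: 19.82
tool_pos: [0.5544, -0.099, -0.0059]
tool_rot: [-0.001, 0.215, 0.977, 0.0]
contact_force: [-5.0, 1.6, 3.2]
gripper_width: 1.003
```

Emit:
play_rows --deltas '[[[0.0018,-0.0008,0],0],[[0.0018,-0.0008,0],0]]'

```text
time: 20.08
tool_pos: [0.5545, -0.0991, -0.006]
tool_rot: [-0.003, 0.214, 0.977, 0.0]
contact_force: [-11.7, 3.9, 8.1]
gripper_width: 1.001
```

Emit:
play_rows --deltas '[[[0.0009,-0.0004,0],0],[[0.0009,-0.0004,0],0]]'

```text
time: 20.32
tool_pos: [0.5546, -0.0991, -0.006]
tool_rot: [-0.004, 0.214, 0.977, 0.0]
contact_force: [-15.3, 4.4, 12.2]
gripper_width: 0.998
```

Emit:
play_rows --deltas '[[[-0.004,0.002,0],0],[[-0.012,0.0055,0],0],[[-0.02,0.009,0],0],[[-0.02,0.009,0.02],0],[[-0.02,0.009,0.06],0]]'

```text
time: 20.95
tool_pos: [0.5365, -0.0911, 0.0544]
tool_rot: [-0.001, 0.215, 0.977, 0.0]
contact_force: [0.6, 0.3, 0.3]
gripper_width: 1.001
```

Emit:
play_rows --deltas '[[[0,0,0.06],0],[[0,0,0.12],0],[[-0.03,-0.05,0.16],0],[[-0.08,-0.11,0.17],0],[[-0.11,-0.17,0.17],0]]'

```text
time: 21.58
tool_pos: [0.4411, -0.2392, 0.227]
tool_rot: [0.003, 0.214, 0.977, -0.001]
contact_force: [1.2, -0.4, 0.1]
gripper_width: 1.0
```

```bash
python3 look.py 16
```

```text
21.575 [ 0.4411 -0.2392  0.227 ] [ 1.2 -0.4  0.1]
```

View pics/top16.png

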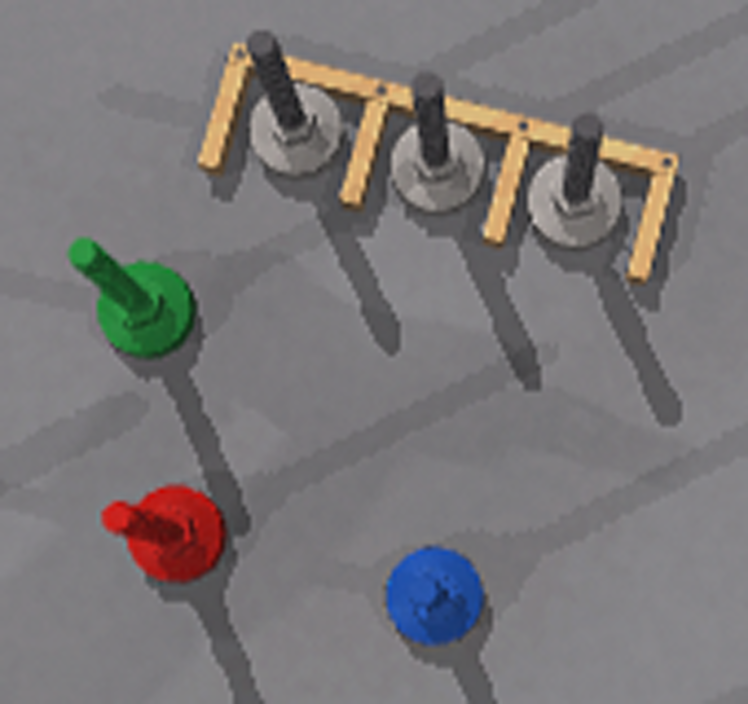

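View pics/side16.png

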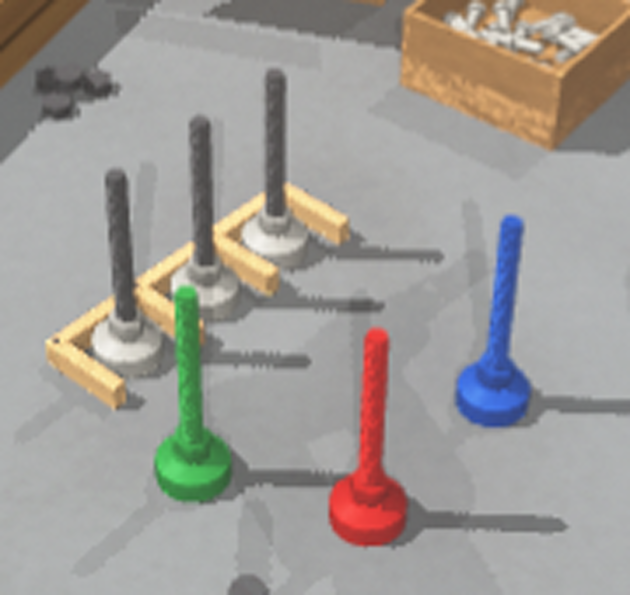

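```bash
python3 fz.py 16 575 201;python3 fz.py 16 437 166;python3 fz.py 16 295 127; python3 - <<'E'
import cv2,numpy as np
a=cv2.imread("pics/raw_top16.png");b=cv2.imread("pics/top0.png")
m=(cv2.absdiff(a,b).max(2)>60).astype(np.uint8)
n,l,s,c=cv2.connectedComponentsWithStats(m)
print([x[:5].tolist() for x in s[1:] if x[4]>6])
E
```

```text
world [ 0.6101 -0.0712  0.015 ] stand 0.0001 0.0025
world [0.6331 0.0066 0.015 ] stand -0.0005 0.0837
world [0.6587 0.0875 0.015 ] stand 0.0006 0.1685
[[309, 159, 8, 7, 34], [300, 165, 14, 16, 64], [315, 167, 5, 5, 11], [442, 171, 16, 4, 22], [417, 175, 5, 17, 32], [423, 181, 4, 5, 8], [305, 180, 210, 240, 13504], [444, 191, 26, 10, 92], [384, 205, 4, 3, 8], [415, 206, 2, 9, 10], [260, 210, 9, 10, 55], [413, 240, 14, 5, 26], [279, 254, 8, 9, 27], [401, 265, 10, 7, 22], [414, 274, 7, 5, 8], [211, 340, 83, 47, 1746], [225, 362, 71, 46, 1805], [168, 373, 69, 47, 1450], [163, 379, 32, 41, 213], [365, 388, 3, 4, 8], [553, 391, 7, 13, 32], [549, 398, 8, 20, 60], [543, 400, 6, 17, 57], [536, 402, 5, 16, 50], [252, 409, 9, 9, 37], [303, 411, 14, 9, 61], [526, 410, 6, 7, 15], [552, 418, 8, 2, 12]]
```

Foot at the back (x = 0.1 mm, 2.5 mm off the bay centre), the same depth as its neighbours. Nothing else shows as moved; the carton changes are shadow. Handing in.

```bash
python3 -c "
from plant import *
print(status.state()['contact_force'],status.state()['joint_vel'].round(3)); print(ticket.job_done())"
```

```text
[ 0.10262769 -0.32488267  0.5745208 ] [0.086 0.018 0.006 0.06  0.003 0.06 ]
the job is handed in; nothing more can be done
None
```

I pushed the loose foot into the empty right-hand bay and up against the back batten, standing upright. I handed the job in at about 22 s of the 54 s allowed.

**How it was done:** A first approach, pushing with a finger's back, would have brought the gripper's linkage against the spindle. I backed out before touching anything. Instead I opened the gripper fully and pushed the base rim with the front of one fingertip, in three legs around the blue, red and green look-alikes.

**Last checks:**
- **Position:** the top camera puts the foot about 0 mm from its place at the back batten and 2.5 mm off the bay's centre, in line with its two neighbours. Calibration is good to about 2 mm.
- **Batten contact:** the tool stopped moving while the force rose to about 15 N sideways (20 N in all), so the foot is hard against the batten.
- **Other objects:** the two other feet and the look-alikes showed no shift. I compared the carton only through a picture difference, where I put the changes down to the arm's shadow. I did not measure the bolt separately.

**What did not go as planned:**
- The foot slid about 8–10 mm sideways off the fingertip in each of the first two legs. It drifted about 3 mm in the third, which I corrected part-way.
- The spindle passed close to the gripper body. The pictures showed a gap, and the forces while sliding stayed at about 6 N or less.

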